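# Index the parts carrier with its ratchet lever

### The job

Work the ratchet lever of the parts indexer, one full stroke down and let it come right back up for each place, until the test weight (the small round weight with a knob on top) stands at the white-tipped pointer on the back rail. Press only the lever: do not touch the carrier or the test weight, and do not go past, as the carrier cannot be worked backwards.

Things in the scene. Friction and masses are not known exactly. Their poses are not given: they have to be found in the camera images.
- indexer: Fixed dark steel base 304 x 104 mm with a lane between two 16 mm rails. Origin on the bench under the lane's middle (lane along y = 0); +x = carrier's travel, +y = lever side, towards the robot, z up. Pointer: dark post 52 mm high with white tip, on the -y rail at x = +15 mm. Lever axle (along y) at x = -40, z = 92 mm; its post at y = 52 mm, 104 mm high.
- lever (a joint): Lever angle, rad: 0 up at rest, 0.76 down at a firm stop. A spring lifts it; 2 to 15 N at the pad, growing downwards, press it. One full press (beyond 0.7) moves the carrier on by 36 mm, one place; the first 0.1 to 0.2 rad move nothing. Let it rise to 0 each time (below 0.05) so that the pawl drops behind the next tooth.
- lever_pad (a point): Centre of the top of the lever's flat black pressing pad, 44 x 32 x 8 mm, 95 mm from the axle, at y = +80 mm in the indexer's frame. Up: x = -123, z = 137 mm there, sloping 0.5 rad down towards +x. Pressed straight down it sinks 70 mm to the stop (within 4 mm of it is a full stroke), moves 8 mm to -x and ends sloping 0.26 rad the other way.
- carrier: Loose aluminium carrier 150 x 60 x 19 mm in the lane. Origin mid-underside, x = travel; pockets at x = -54, -18, 18, 54 mm, toothed rack on the lever's side. Starts with the empty leading pocket one place (36 +- 3 mm) before the pointer; the others hold, in any order, the test weight, an aluminium block 30 x 40 x 20 mm and a nozzle bottle 26 x 80 mm high.
- test_weight: Short round test weight, 29 mm in diameter, 51 mm high, with a knob on top, standing loosely (2 mm play) in one of the carrier's three rear pockets, thus two, three or four places from the pointer. Origin at the centre of its underside, z up.
Things that resemble listed ones, but are neither listed nor needed, are in the scene too. There is more than one size of the test_weight; the job needs the largest.

How it is judged (in metres and radians):
On the way:
1. the lever has been pressed down (z of lever_pad in the frame of indexer below 0.085 m).
At the end, for the whole second after the job is handed in: The test weight stands upright (within 0.2 rad) in its carrier pocket at the pointer, within 14 mm along the lane and 15 mm across it, the carrier down in the lane and at rest, and the lever back up (pad within 12 mm of its rest height) (x of test_weight in the frame of indexer between 0.001 and 0.029 m and y of test_weight in the frame of indexer between -0.015 and 0.015 m and height (world z) of test_weight below 0.02 m and angle between test_weight's own z axis and vertical below 0.2 rad and height (world z) of carrier below 0.012 m and z of lever_pad in the frame of indexer above 0.125 m and linear speed of carrier below 0.01 m/s); the robot touches nothing.
It fails at once if the robot touches the carrier (contact force between any of the fingers, the arm and carrier above 1 N).
It fails at once if the robot touches the test weight (contact force between any of the fingers, the arm and test_weight above 0.5 N).
It also fails if it takes over 45 s, if anything falls off the work surface, if the arm or the gripper's body presses on something with over 40 N, if the wrist force passes 120 N, or if a joint passes its speed limit or range.

### The arm

A 7-joint arm with a two-finger parallel gripper is mounted at the origin on the work surface; the furniture and walls round the work are solid. World frame = base frame: x ahead of the robot, y to its left, z up, the work surface at z = 0. Lengths are in mm, angles in rad, forces in N, time in s.
With the tool pointing down it reaches from about 400 to 900 mm from the base axis. Payload 5.5 kg.
Tool frame: the origin (TCP) lies midway between the tips of the shut fingers; the grasp point (between the pads) lies 19 mm behind it; z points along the fingers, y is the direction in which the jaws open and shut (so a half turn about z gives the same grasp; the last joint's range is limited). The gripper opens to 85 mm and grips with 20 to 120 N. Pads are 22 mm wide; open, the fingers measure 114 mm over their backs; the gripper's body (76 mm by 85 mm) begins 54 mm behind the grasp point. The pads swing forward as they close: fully open they stand 13 mm farther back than shut.
Start: joints at [0.263, 0.501, -0.427, 1.55, 0.221, 1.138, -0.21], TCP at [650, 0.037, 231.31] pointing down, gripper open.
Joint ranges: [-2.88, 2.88], [-0.31, 2.03], [-1.54, 1.56], [0.2, 2.42], [-1.41, 4.55], [0.19, 2.02], [-2.57, 2.57]. Speed limits (rad/s): [2.57, 2.57, 3.14, 3.14, 3.14, 3.14, 3.14].

### API

Orientations are given as [roll, pitch, yaw] about the fixed x, y, z axes, in that order (R = Rz(yaw) Ry(pitch) Rx(roll)).
In Python, from plant import arm gives the robot as it stands.
- The arm moves only by the tool jog_arm, never from a script. Its argument "plan" is a list that holds one entry, the list of rows, each a list of 4 numbers: the shift along the tool's x, y, z in m, then the turn about the tool's z in rad. A call has 1 to 20 rows; each row is the pose to reach, as a shift and turn from the pose measured when the call began, along the tool's axes at that moment; what a row does not reach only later rows make up. A row lasts 1/10 s, in which the tool goes at most 50 mm and 8.59 degrees, less where a joint would pass 70% of its speed; a pose out of reach is approached as far as the arm can. A call with a gripper value outside its range is refused whole. "grip" is the opening in per cent of the stroke, from 0 (shut) to 100 (fully open), set as the call begins (left out, the last holds). The fingers move at their own pace and stop on an object; "squeeze" is the grip in N (left out, the last holds). Time passes only in rows, so rows that repeat a pose let the fingers close. It gives the time, the measured TCP pose, the force and the opening at its end, in the units of the state.
- arm.observe(): the state, without advancing time (a new reading comes with each control period).
- arm.get_image(name): name is "scene" or "side" or "wrist"; returns a dict with "pixels" (384x512x3 uint8, red, green, blue), "intrinsics" (3x3 intrinsics, pixels), "rvec" (rotation vector, rad) and "tvec" (3), from world to camera coordinates, as OpenCV has them. Camera axes: x right, y down, z forward; pixel columns grow to the right and rows downward; lengths in mm; the calibration is good to about 2 mm. The wrist camera is an equidistant fisheye: a pixel r from the principal point sees the ray r / f radians off the axis. A picture is of the moment at which its call begins. There is no depth.
- arm.sign_off(): hands the job in, once; it reports no verdict.
The state is a dict: "clock": time; "qpos": joint angles; "qd": joint speeds; "tau": joint torques, N m; "eef_pos": TCP position; "tcp_rot": TCP orientation; "contact_force": force on the tool from outside, world axes, zero at the start; "moment": the same for the moment, N m; "opening": finger opening in mm.
Only numpy, scipy, OpenCV 4.12 (cv2) and the standard library are available. Lean on these libraries where they do the work, as an engineer would, in place of code of your own. Each camera call takes 0.05 s, during which the arm holds its last target. There are 200 camera calls.

## Working session

There is one attempt and no reset: what is moved stays moved. The work goes in short steps, Python scripts to look and compute and a tool call to move; the robot and the scene stay as the last step left them, time stands still between calls to the robot, and variables do not carry over. Pictures are saved under pics/ and viewed, about 8 in all and at most 12, crops included, and the job is handed in when it is done.

Besides the shell and the picture viewer there is one more tool, called after "Emit:" as a command line: name --argument value ..., lists and objects as JSON in quotes. jog_arm: Moves the arm, as the interface text tells. Its arguments: {"type":"object","properties":{"plan":{"type":"array","items":{"type":"array","items":{"type":"array","items":{"type":"number"}}}},"grip":{"type":"number"},"squeeze":{"type":"number"}},"required":["plan"]}

```bash
mkdir -p pics
cat > h.py <<'E'
import numpy as np, cv2
from plant import arm
def snap(n,f):
    d=arm.get_image(n); cv2.imwrite(f,cv2.cvtColor(d['pixels'],cv2.COLOR_RGB2BGR)); np.savez(f[:-4]+'.npz',**d); return d
def load(f):
    return dict(np.load(f))
def ray(d,u,v):
    K=d['intrinsics'];R=cv2.Rodrigues(np.array(d['rvec'],float))[0];t=np.array(d['tvec'],float).ravel()
    r=R.T@np.linalg.inv(K)@[u,v,1.]; return -R.T@t,r
def onz(d,u,v,z):
    o,r=ray(d,u,v); return o+r*(z-o[2])/r[2]
def proj(d,P):
    return cv2.projectPoints(np.array(P,float).reshape(-1,3),np.array(d['rvec'],float),np.array(d['tvec'],float),d['intrinsics'],None)[0][:,0]
E
python3 - <<'E'
from h import *
a=snap('scene','pics/scene.png');b=snap('side','pics/side.png')
im=np.hstack([cv2.imread('pics/scene.png'),cv2.imread('pics/side.png')])
for d in(a,b):print(ray(d,256,192),d['intrinsics'][0,0])
print(arm.observe())
E
```

```text
(array([342.56589967, 294.23661464, 833.3649716 ]), array([ 0.21499876, -0.46391949, -0.85940899])) 430.5835533667605
(array([ 405.36396839, -865.92017465,  520.513357  ]), array([ 0.15252762,  0.87102697, -0.46745446])) 459.9177958325695
{'clock': 0.1, 'qpos': array([ 0.26321897,  0.50177151, -0.42681311,  1.55134096,  0.2207772 ,
        1.13828567, -0.21027734]), 'qd': array([-9.30214280e-05, -1.06615929e-03, -1.38064234e-03, -1.18957027e-03,
       -1.93188021e-03,  2.89777816e-04,  5.14815147e-04]), 'tau': array([-1.10183889e-02, -5.70813632e+01, -5.83865225e+00, -2.81749392e+01,
        1.04482990e-02,  5.56539730e-03, -2.82506340e-05]), 'eef_pos': array([ 6.49379087e+02, -3.90244035e-02,  2.30354497e+02]), 'tcp_rot': array([-3.13983779e+00, -9.20640275e-05,  1.57084271e+00]), 'contact_force': array([ 0.61530989,  0.34276028, -0.64930039]), 'moment': array([-0.00564613, -0.00172302,  0.06035231]), 'opening': 85.5436214972974}
```

View pics/scene.png

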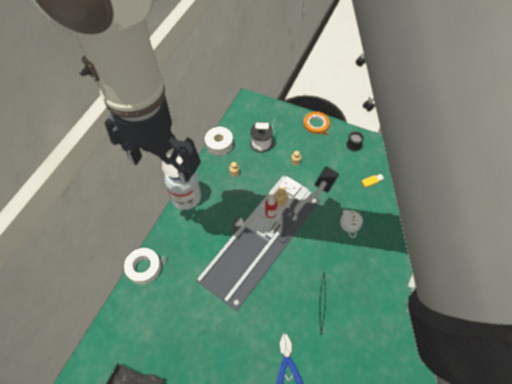

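View pics/side.png

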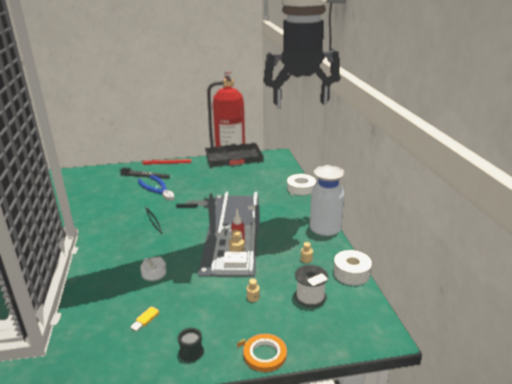

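Run:
```python
from h import *
a=cv2.imread('pics/scene.png')[160:315,190:350];b=cv2.imread('pics/side.png')[185:280,165:275]
a=cv2.resize(a,None,fx=3.8,fy=3.8,interpolation=cv2.INTER_CUBIC)
b=cv2.resize(b,None,fx=6,fy=6,interpolation=cv2.INTER_CUBIC)
cv2.imwrite('pics/c1.png',a);cv2.imwrite('pics/c2.png',b)
```

```text
(no output)
```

View pics/c1.png

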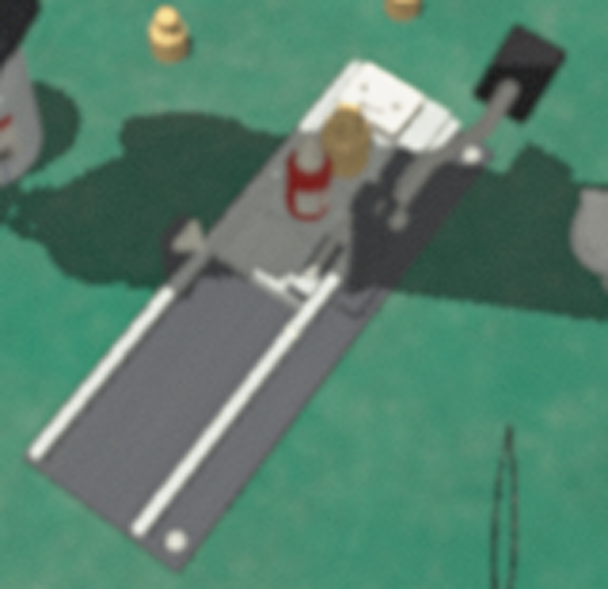

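View pics/c2.png

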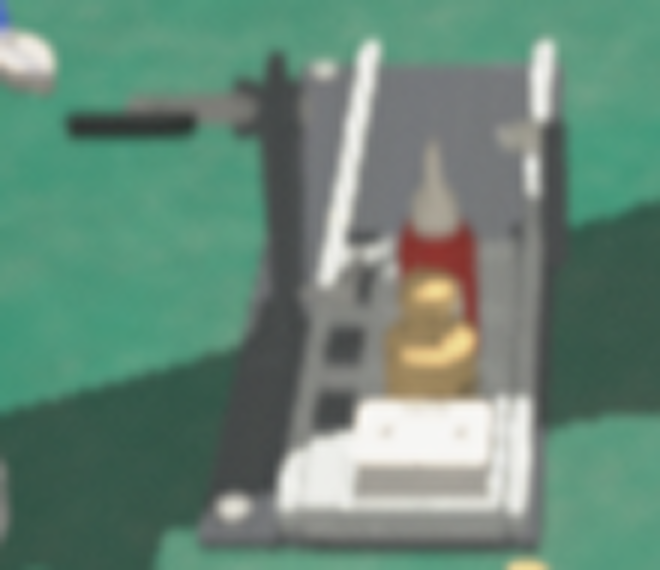

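Run:
```python
from h import *
from scipy.optimize import least_squares
a=load('pics/scene.npz');b=load('pics/side.npz')
s=lambda u,v:(190+u/3.8,160+v/3.8)
q=lambda u,v:(165+u/6,185+v/6)
for z in(0,10,15):
  A=onz(a,*s(180,572),z);B=onz(a,*s(28,458),z);print(z,A,B,np.linalg.norm(A-B))
pts=[(a,s(521,70),(-123,80,137)),(b,q(130,122),(-123,80,137)),
(a,s(180,570),(152,52,10)),(a,s(28,457),(152,-52,10)),(b,q(202,543),(-152,52,10)),(b,q(538,543),(-152,-52,10)),(a,s(186,235),(15,-44,52)),(b,q(516,134),(15,-44,52))]
def T(p,P):
  c,n=np.cos(p[2]),np.sin(p[2]);return np.array([p[0]+c*P[0]-n*P[1],p[1]+n*P[0]+c*P[1],P[2]])
f=lambda p:np.concatenate([proj(d,T(p,P))[0]-np.array(px) for d,px,P in pts])
r=least_squares(f,[550,-100,1.5],x_scale=[100,100,1],loss='soft_l1');
print(r.x,np.round(f(r.x).reshape(-1,2),1))
for z in(133,137):print(onz(a,*s(521,70),z))
print('pad',T(r.x,(-123,80,137)),'down',T(r.x,(-131,80,67)),'axle',T(r.x,(-40,52,92)),'travel dir',np.cos(r.x[2]),np.sin(r.x[2]))
```

```text
0 [474.54516397 102.1604638    0.        ] [573.70620885  80.67334329   0.        ] 101.46235345997339
10 [472.96147292 104.46529011  10.        ] [570.93263044  83.23600525  10.        ] 100.24485144203095
15 [472.1696274  105.61770326  15.        ] [569.54584124  84.51733623  15.        ] 99.63610043305992
[494.40071964 -58.73693505   1.39851255] [[ 5.3  1.2]
 [-7.  -1.6]
 [ 2.8 -0.8]
 [-0.1 -0.4]
 [ 1.  -2.3]
 [ 3.1 -3.1]
 [ 0.7 -0.8]
 [ 1.6 -1.5]]
[ 405.08574797 -167.33670147  133.        ]
[ 404.72867786 -164.70051414  137.        ]
pad [ 394.49882451 -166.20140057  137.        ] down [ 393.12736244 -174.08296715   67.        ] axle [436.31322651 -89.23026451  92.        ] travel dir 0.171432758605182 0.9851958228073328
```

Emit:
jog_arm --plan '[[[-0.02,-0.03,0,0],[-0.04,-0.06,0,0],[-0.06,-0.09,0,0],[-0.08,-0.12,0,0],[-0.1,-0.15,0,0],[-0.12,-0.18,0,0],[-0.14,-0.21,0,0],[-0.155,-0.235,0,0],[-0.165,-0.244,0,0],[-0.165,-0.244,0,0],[-0.165,-0.244,0,0]]]' --grip 0

```text
clock: 1.2
eef_pos: [405.8, -164.8, 230.9]
tcp_rot: [-3.14, -0.0, 1.57]
contact_force: [-0.4, -0.3, 0.9]
opening: -0.2
```

Run:
```python
from h import *
snap('side','pics/side2.png');snap('scene','pics/scene2.png');snap('wrist','pics/w2.png')
c=cv2.imread('pics/side2.png')[110:300,110:290];d=cv2.imread('pics/scene2.png')[120:310,190:370]
w=cv2.imread('pics/w2.png')
im=np.hstack([cv2.resize(c,(396,418)),cv2.resize(d,(396,418))])
cv2.imwrite('pics/m2.png',im)
o=arm.observe();print(o['clock'],o['eef_pos'],o['tcp_rot'])
for n in('side2','scene2'):print(proj(load(f'pics/{n}.npz'),o['eef_pos']),proj(load(f'pics/{n}.npz'),o['eef_pos']*[1,1,0]+[0,0,137]))
```

```text
1.35 [ 406.27547392 -164.09501753  230.74109964] [-3.14013283e+00 -5.39523908e-04  1.57274427e+00]
[[181.4518473  152.17324654]] [[186.46486242 202.46034355]]
[[333.45007699 149.21221786]] [[326.23526144 178.38776371]]
```

View pics/m2.png

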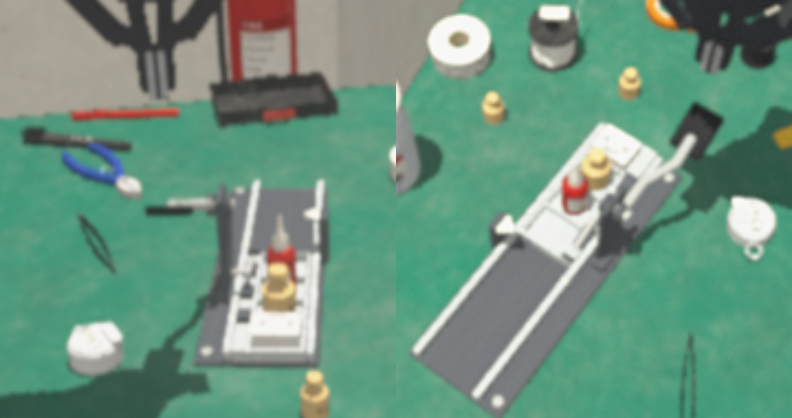

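View pics/w2.png

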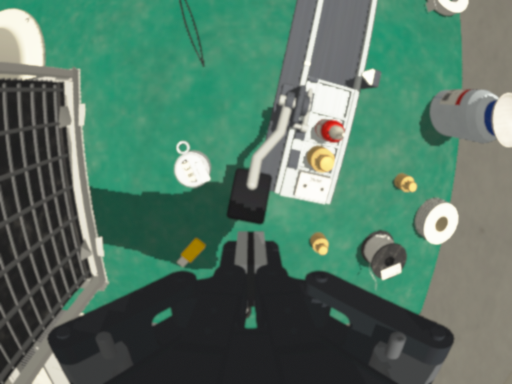

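Run:
```python
from h import *
d=load('pics/w2.npz');K=d['intrinsics'];R=cv2.Rodrigues(d['rvec'].astype(float))[0];t=d['tvec'].ravel();C=-R.T@t
def w(u,v,z):
  x=np.array([u-K[0,2],v-K[1,2]]);r=np.hypot(*x);th=r/K[0,0]
  g=R.T@np.r_[x/r*np.sin(th),np.cos(th)];return C+g*(z-C[2])/g[2]
print(C)
for n,u,v,z in[('pad',250,195,137),('padfar',(242+271)/2,172,147),('near',248,221,127),('wt',321,159,50),('fence',104,285,0),('fencetop',78,70,150)]:print(n,w(u,v,z).round())
```

```text
[406.68902387 -92.21078311 373.00823007]
pad [ 406. -164.  137.]
padfar [ 411. -142.  147.]
near [ 404. -191.  127.]
wt [ 485. -148.   50.]
fence [ 165. -362.    0.]
fencetop [264. -53. 150.]
```

Emit:
jog_arm --plan '[[[-0.002,0,0.03,0],[-0.004,0,0.06,0],[-0.004,0,0.08,0],[-0.004,0,0.088,0],[-0.004,0,0.096,0],[-0.004,0,0.104,0],[-0.004,0,0.112,0],[-0.004,0,0.12,0],[-0.005,0,0.128,0],[-0.006,0,0.136,0],[-0.007,0,0.143,0],[-0.008,0,0.15,0],[-0.008,0,0.15,0]]]'

```text
clock: 2.65
eef_pos: [406.7, -171.8, 80.5]
tcp_rot: [-3.141, -0.001, 1.573]
contact_force: [1.0, 1.1, 3.0]
opening: -0.1
```

Run:
```python
from h import *
snap('side','pics/side3.png');snap('scene','pics/scene3.png')
c=cv2.imread('pics/side3.png')[110:300,110:290];d=cv2.imread('pics/scene3.png')[120:310,190:370]
cv2.imwrite('pics/m3.png',np.hstack([cv2.resize(c,(396,418)),cv2.resize(d,(396,418))]))
print(arm.observe()['contact_force'],arm.observe()['tau'])
```

```text
[0.56118955 1.7221098  2.80140374] [ 3.71058946e-01 -3.79655814e+01 -1.95706174e+00 -1.72356713e+01
  2.02668677e-01  1.68012162e-01 -2.97637889e-03]
```

View pics/m3.png

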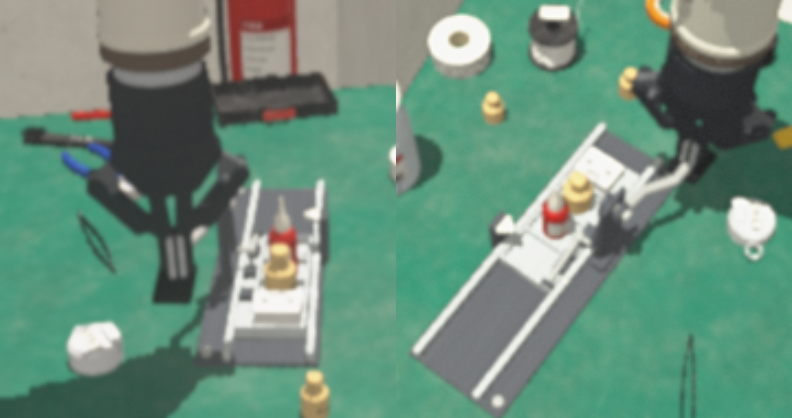

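The lever is down under the fingertips (side crop at about (175,290)), and the carrier has moved on most of a place. I'll continue to the stop.

Emit:
jog_arm --plan '[[[-0.001,0,0.004,0],[-0.001,0,0.008,0],[-0.001,0,0.011,0],[-0.001,0,0.011,0]]]'

```text
clock: 3.15
eef_pos: [407.3, -174.6, 70.8]
tcp_rot: [3.141, 0.002, 1.572]
contact_force: [-0.9, -3.8, 9.0]
opening: -0.4
```

Emit:
jog_arm --plan '[[[0.001,0,0.003,0],[0.001,0,0.005,0],[0.001,0,0.005,0]]]'

```text
clock: 3.45
eef_pos: [408.4, -176.4, 67.3]
tcp_rot: [3.138, 0.006, 1.57]
contact_force: [-1.8, -6.0, 15.3]
opening: 0.2
```

Emit:
jog_arm --plan '[[[0.003,0,0.003,0],[0.003,0,0.005,0],[0.003,0,0.005,0]]]'

```text
clock: 3.75
eef_pos: [408.8, -176.3, 65.4]
tcp_rot: [3.138, 0.01, 1.569]
contact_force: [-10.9, -2.4, 40.4]
opening: -0.0
```

At the stop: the force jumped to 40 N. Now rise fully.

Emit:
jog_arm --plan '[[[0.002,0,-0.006,0],[0.004,0,-0.014,0],[0.006,0,-0.025,0],[0.008,0,-0.04,0],[0.008,0,-0.055,0],[0.008,0,-0.07,0],[0.008,0,-0.085,0],[0.008,0,-0.1,0],[0.008,0,-0.11,0],[0.008,0,-0.11,0]]]'

```text
clock: 4.75
eef_pos: [409.1, -167.4, 176.4]
tcp_rot: [3.136, 0.011, 1.569]
contact_force: [0.0, 1.0, 0.3]
opening: 0.3
```

Run:
```python
from h import *
snap('side','pics/side4.png');snap('scene','pics/scene4.png');snap('wrist','pics/w4.png')
c=cv2.imread('pics/side4.png')[150:280,150:280];d=cv2.imread('pics/scene4.png')[150:280,210:340]
cv2.imwrite('pics/m4.png',np.hstack([cv2.resize(c,(400,400)),cv2.resize(d,(400,400))]))
# brass blob in carrier, scene/side, triangulated
def blob(f,lo):
  im=cv2.cvtColor(cv2.imread(f),cv2.COLOR_BGR2HSV);m=cv2.inRange(im,(12,70,90),(28,200,255))
  n,_,s,c=cv2.connectedComponentsWithStats(m)
  return [(c[i].round(1).tolist(),int(s[i,4])) for i in range(1,n) if s[i,4]>20]
for k in('','4'):print(blob(f'pics/scene{k}.png',0),blob(f'pics/side{k}.png',0))
```

```text
[([316.4, 122.3], 244), ([295.7, 157.8], 99), ([233.7, 168.9], 103), ([369.8, 180.7], 131), ([280.8, 196.8], 177)] [([227.7, 81.9], 67), ([236.5, 241.2], 253), ([306.4, 252.6], 177), ([252.5, 290.5], 228), ([147.3, 315.6], 235), ([262.9, 352.5], 587)]
[([310.6, 114.5], 60), ([295.8, 157.7], 102), ([233.8, 168.9], 104), ([369.7, 181.1], 136), ([270.9, 209.2], 185)] [([227.8, 81.9], 69), ([237.4, 230.1], 240), ([306.5, 252.6], 176), ([252.5, 290.5], 228), ([147.5, 316.0], 242), ([262.9, 352.2], 611)]
```

View pics/m4.png

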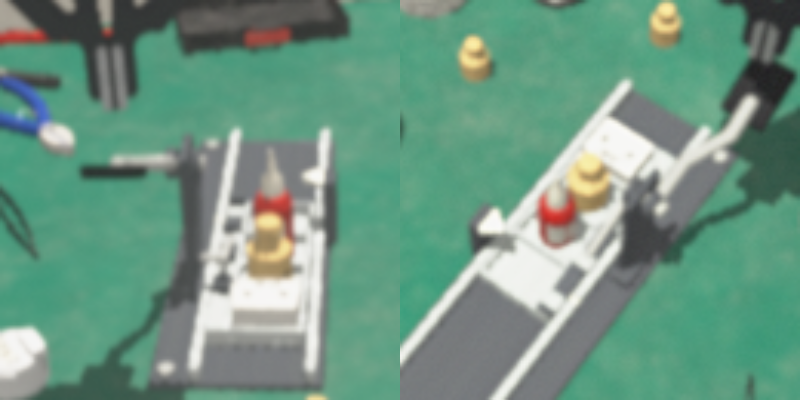

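Emit:
jog_arm --plan '[[[-0.001,-0.002,0.02,0],[-0.001,-0.003,0.035,0],[-0.001,-0.003,0.043,0],[-0.001,-0.003,0.051,0],[-0.001,-0.003,0.059,0],[-0.002,-0.003,0.067,0],[-0.003,-0.003,0.075,0],[-0.004,-0.003,0.083,0],[-0.005,-0.003,0.09,0],[-0.006,-0.003,0.096,0],[-0.006,-0.003,0.102,0],[-0.006,-0.003,0.107,0],[-0.006,-0.003,0.111,0],[-0.006,-0.003,0.113,0],[-0.006,-0.003,0.113,0]]]'

```text
clock: 6.4
eef_pos: [407.7, -176.7, 65.0]
tcp_rot: [3.135, 0.014, 1.568]
contact_force: [-7.6, -1.9, 39.9]
opening: -0.3
```

Emit:
jog_arm --plan '[[[0.002,0,-0.006,0],[0.004,0,-0.014,0],[0.006,0,-0.025,0],[0.008,0,-0.04,0],[0.008,0,-0.055,0],[0.008,0,-0.07,0],[0.008,0,-0.085,0],[0.008,0,-0.1,0],[0.008,0,-0.11,0],[0.008,0,-0.11,0]]]'

```text
clock: 7.4
eef_pos: [408.0, -167.3, 175.9]
tcp_rot: [3.132, 0.015, 1.568]
contact_force: [-0.3, -0.5, 0.3]
opening: -0.0
```

```bash
cat > m.py <<'E'
from h import *
import sys
# weight blob centre and white pointer tip triangulated from both views
def blob(f,c0):
  im=cv2.cvtColor(cv2.imread(f),cv2.COLOR_BGR2HSV);m=cv2.inRange(im,(12,70,90),(28,200,255))
  n,_,s,c=cv2.connectedComponentsWithStats(m)
  k=[i for i in range(1,n) if s[i,4]>20];return c[min(k,key=lambda i:np.hypot(*(c[i]-c0)))]
def tri(p,q,a,b):
  (o1,r1),(o2,r2)=ray(a,*p),ray(b,*q);A=np.c_[r1,-r2];s=np.linalg.lstsq(A,o2-o1,rcond=None)[0]
  return (o1+r1*s[0]+o2+r2*s[1])/2
a=load('pics/scene.npz');b=load('pics/side.npz')
tip=tri((210+490/400*130/4*0+490*0,0),(0,0),a,b) if 0 else tri((210+90*.325,150+220*.325),(150+315*.325,150+175*.325),a,b)
print('tip',tip.round(1))
c0=[(280.8,196.8),(270.9,209.2),(261,221),(251,233)];d0=[(236.5,241.2),(237.4,230.1),(238.3,219),(239,208)]
x=np.array([.2,.98])
for i,k in enumerate(sys.argv[1:]):
  k=k.strip('_');p=blob(f'pics/scene{k}.png',c0[i]);q=blob(f'pics/side{k}.png',d0[i]);P=tri(p,q,a,b);print(p.round(1),q.round(1),P.round(1),'x_idx',15+(P-tip)[:2]@x)
E
python3 - <<'E'
from h import *
snap('side','pics/side5.png');snap('scene','pics/scene5.png')
E
python3 m.py _ 4 5
```

```text
tip [540.5 -51.2  49.6]
[280.8 196.8] [236.5 241.2] [ 490.6 -147.9   34.4] x_idx -89.76465311602684
[270.9 209.2] [237.4 230.1] [ 497.8 -111.1   35.1] x_idx -52.25508467936113
[260.8 221.4] [238.5 220.3] [505.4 -76.   35.5] x_idx -16.258700912602567
```

Two places counted (−90 → −52 → −16), so one more stroke puts the weight at about +20, within 1–29.

Emit:
jog_arm --plan '[[[-0.001,0,0.02,0],[-0.001,-0.001,0.035,0],[-0.001,-0.001,0.043,0],[-0.001,-0.001,0.051,0],[-0.001,-0.001,0.059,0],[-0.002,-0.001,0.067,0],[-0.003,-0.001,0.075,0],[-0.004,-0.001,0.083,0],[-0.005,-0.001,0.09,0],[-0.006,-0.001,0.096,0],[-0.006,-0.001,0.102,0],[-0.006,-0.001,0.107,0],[-0.006,-0.001,0.111,0],[-0.006,-0.001,0.1125,0],[-0.006,-0.001,0.1125,0]]]'

```text
clock: 9.0
eef_pos: [408.5, -176.8, 65.2]
tcp_rot: [3.132, 0.018, 1.567]
contact_force: [-9.5, -0.7, 39.8]
opening: -0.3
```

Emit:
jog_arm --plan '[[[0.002,0,-0.006,0],[0.004,0,-0.014,0],[0.006,0,-0.025,0],[0.008,0,-0.04,0],[0.008,0,-0.055,0],[0.008,0,-0.07,0],[0.008,0,-0.085,0],[0.008,0,-0.1,0],[0.008,0,-0.12,0],[0.008,0,-0.14,0],[0.008,0,-0.14,0]]]'

```text
clock: 10.1
eef_pos: [408.9, -166.3, 207.1]
tcp_rot: [3.128, 0.02, 1.567]
contact_force: [-0.2, -0.7, -0.3]
opening: -0.3
```

```bash
python3 - <<'E'
from h import *
snap('side','pics/side6.png');snap('scene','pics/scene6.png')
c=cv2.imread('pics/side6.png')[150:280,150:280];d=cv2.imread('pics/scene6.png')[150:280,210:340]
cv2.imwrite('pics/m6.png',np.hstack([cv2.resize(c,(400,400)),cv2.resize(d,(400,400))]))
E
python3 m.py _ 4 5 6
```

```text
tip [540.5 -51.2  49.6]
[280.8 196.8] [236.5 241.2] [ 490.6 -147.9   34.4] x_idx -89.76465311602684
[270.9 209.2] [237.4 230.1] [ 497.8 -111.1   35.1] x_idx -52.25508467936113
[260.8 221.4] [238.5 220.3] [505.4 -76.   35.5] x_idx -16.258700912602567
[250.4 233.8] [239.8 211.2] [513.2 -41.3  36.1] x_idx 19.289177236502308
```

View pics/m6.png

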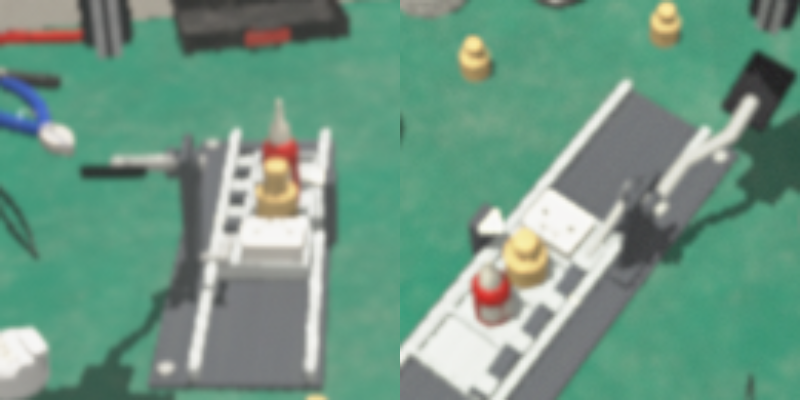

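The weight (scene crop at (525,258)) stands upright beside the pointer (488,225). The lever is up and the gripper is clear of it.

```bash
python3 -c "
from plant import arm
print(arm.sign_off())"
```

```text
the job is handed in; nothing more can be done
None
```

I worked the lever three full strokes and handed the job in at about 10 s of the 45 s allowed; sign-off gives no verdict. The test weight was in the third pocket from the front, so it started three places from the pointer. The two other brass weights on the bench are smaller, loose ones.

- **Strokes:** each press reached the stop, with about 40 N at the fingertips. The lever was back up in the pictures after strokes 1 and 3. After stroke 2 I went by the next 36 mm advance alone.
- **Position:** measured in the indexer's frame, the weight went from about −90 to −52, −16 and +19 mm. The target range is 1 to 29 mm and the pointer is at 15 mm.
- **Last pictures:** the weight stands upright in its pocket by the pointer, the lever is up, and the gripper is clear about 70 mm above the pad.

**Disagreement:** the pad lay about 11 mm from where my fit of the whole indexer put it. I used the directly seen position, which the scene, side and wrist cameras agreed on.

**Not checked:** I didn't measure the weight's position across the lane or the carrier's height; I judged both by eye from the pictures.

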